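Switch on the cup warmer

TASK

Switch on the cup warmer with the closed fingers, in this order: first press down the raised end of the rocker (the end towards the cups) so that it tips right over, then press the square key, then the round key, each all the way down so that it stays down. Do not press a later control before the one before it is fully down, and leave the cups and everything else standing where they are; nothing is to be picked up.

Things in the scene. Friction and masses are not known exactly. Their poses are not given: they have to be found in the camera images.
- cup_warmer: fixed low aluminium box, 210 (x) x 320 (y) x 35 mm; origin: centre of its underside; its x points to the back. Rear half: dark plate, 38 mm up, with two cups and a rail 51 mm high. Front: three black controls in a row across the 35 mm high top, 60 mm in front of the centre, 85 mm apart; which is left, middle or right varies
- rocker_raised_end (a point): point to press on the rocker, a black paddle 60 mm (along the warmer's x) by 36 mm: on its top face, on the centre line, 22 mm from the pivot towards the cups; about 52 mm above the worktop at the start, 8 mm lower when tipped over. The pivot lies across the paddle's middle; the near end comes up as this end goes down
- power_rocker (a joint): rocker angle in rad: 0 = off, the end towards the cups raised; 0.36 = fully on, that end down. It takes about 2 to 5 N at the press point, stops dead at both ends and stays where it is left
- square_key_top (a point): centre of the top face of the black square key, 32 x 32 mm; 49 mm above the worktop when up, 42 mm when down; its frame rises only to 38 mm
- square_key (a joint): depth of the square key in m: 0 = up, 0.007 = fully down. It takes about 3.5 N, stops dead at the bottom and stays where it is left (no spring)
- round_key_top (a point): centre of the top face of the black round key, 33 mm in diameter; 49 mm above the worktop when up, 42 mm when down; its frame rises only to 38 mm
- round_key (a joint): depth of the round key in m: 0 = up, 0.007 = fully down. It takes about 3.5 N, stops dead at the bottom and stays where it is left (no spring)
- coffee_cup: loose white cup with a handle, 62 mm wide (92 mm over the handle), 51 mm high, on the left of the warming plate; origin at the centre of its underside
- coffee_cup_b: loose white cup like the other, on the right of the warming plate; origin at the centre of its underside
- sugar_jar: loose glass jar with a grey lid, 64 mm in diameter, 90 mm high, on the worktop to the left of the warmer; origin at the centre of its underside
- mustard_jar: loose glass jar with a red lid, 62 mm in diameter, 86 mm high, on the worktop to the right of the warmer; origin at the centre of its underside
- salt_shaker: loose salt shaker, 44 mm in diameter, 90 mm high, to the right of the warmer, further back; origin at the centre of its underside
- teaspoon: loose steel teaspoon, 130 x 27 x 11 mm, lying on the worktop in front of the warmer; origin at the centre of its underside
Mind the look-alikes: they are no part of the job. What is shaped like the mustard_jar but orange or pink is not meant.

How it is judged:
By the outcome, as a careful person would: the job done as asked, in the order asked, and still so for the second after the job is handed in, with the robot touching nothing.
It also fails if it takes over 43 s, if anything falls off the work surface, if the arm or the gripper's body presses on something with over 40 N, if the wrist force passes 120 N, or if a joint passes its speed limit or range.

ROBOT

A 7-joint arm with a two-finger parallel gripper is mounted at the origin on a cart in front of the work surface, level with it; the furniture and walls round the work are solid. World frame = base frame: x ahead of the robot, y to its left, z up, the work surface at z = 0. Lengths are in m, angles in rad, forces in N, time in s.
With the tool pointing down it reaches from about 0.4 to 0.875 m from the base axis. Payload 19.3 kg.
Tool frame: the origin (TCP) lies between the finger pads; the fingertips stand 17 mm ahead of it and the grasp point (between the pads) lies 2 mm behind it (bot.finger_overhang is the distance from the TCP to the fingertips, in m); z points along the fingers, y is the line along which they close (so a half turn about z gives the same grasp; the last joint's range is limited). The gripper opens to 85 mm and grips with 20 to 120 N. Pads are 22 mm wide; open, the fingers measure 114 mm over their backs; the gripper's body (76 mm by 85 mm) begins 54 mm behind the grasp point. The pads swing forward as they close: fully open they stand 13 mm farther back than shut.
Start: joints at [1.176, 0.521, -0.036, 1.599, 0.021, 1.021, -0.113], TCP at [0.199, -0.592, 0.248] pointing down, gripper open.
Joint ranges: [-2.91, 2.91], [-0.3, 2.13], [-1.5, 1.42], [0.17, 2.43], [-1.26, 4.41], [0.16, 1.93], [-2.52, 2.52]. Speed limits (rad/s): [1.89, 1.89, 2.39, 2.39, 3.01, 3.01, 3.01].

INTERFACE

Orientations are given as [roll, pitch, yaw] about the fixed x, y, z axes, in that order (R = Rz(yaw) Ry(pitch) Rx(roll)).
In Python, from workcell import observe, grab_frame, bot gives the robot as it stands.
- The arm moves only by the shell command python3 -m crank 'ROWS' [FORCE]. ROWS is a JSON object of lists of equal length, an entry for each row: "linear": the shift along the world's x, y, z each as a share of 0.25 m, from -1 to 1, a list of three; "delta_rot": the turn, a rotation vector about the world's x, y, z each as a share of 30 degrees, from -1 to 1, a list of three; "fingers": the opening, from -1 (shut) to 1 (fully open). In form: {"linear": [[dx, dy, dz], ...], "delta_rot": [[rx, ry, rz], ...], "fingers": [fingers, ...]}. A call has 1 to 5 rows; each row is the pose to reach, as a shift and turn from the pose commanded when the call began; what a row does not reach only later rows make up. A row lasts 1/10 s, in which the tool goes at most 50 mm and 8.59 degrees, less where a joint would pass 70% of its speed; a pose out of reach is approached as far as the arm can. A call with a number of a shift or a turn outside -1 to 1 is refused whole. A call with a gripper value outside its range is refused whole. The fingers move at their own pace and stop on an object; FORCE is the grip in N (left out, the last holds). Time passes only in rows, so rows that repeat a pose let the fingers close. It gives the time, the measured TCP pose, the force, the opening and the grip force at its end, in the units of the state.
- observe(): the state, without advancing time (a new reading comes with each control period).
- grab_frame(name): name is "scene" or "top" or "wrist"; returns a dict with "image" (420x560x3 uint8, red, green, blue), "mtx" (3x3 intrinsics, pixels), "xyz" and "orientation" of the camera in the world. Camera axes: x right, y down, z forward; pixel columns grow to the right and rows downward; lengths in m; the calibration is good to about 2 mm. A picture is of the moment at which its call begins. There is no depth.
- bot.job_done(): hands the job in; it is judged then, once.
The state is a dict: "clock": time; "qpos": joint angles; "qd": joint speeds; "joint_efforts": joint torques, N m; "position": TCP position; "tool_rot": TCP orientation; "force": force on the tool from outside, world axes, zero at the start; "moment": the same for the moment, N m; "grip_width": finger opening in m; "finger_force": force on a finger pad.
Only numpy, scipy, OpenCV 4.12 (cv2) and the standard library are available. Lean on these libraries where they do the work, as an engineer would, in place of code of your own. Each camera call takes 0.05 s, during which the arm holds its last target. There are 200 camera calls.

## Working session

There is one attempt and no reset: what is moved stays moved. The work goes in short steps, Python scripts to look and compute and a shell command to move; the robot and the scene stay as the last step left them, time stands still between calls to the robot, and variables do not carry over. Pictures are saved under pics/ and viewed, at most 10 in all, crops included, and the job is handed in when it is done.

```bash
mkdir -p pics; cat > h.py <<'E'
import numpy as np,cv2
from scipy.spatial.transform import Rotation as R
from workcell import observe, grab_frame, bot
def save(n,f): cv2.imwrite(f,cv2.cvtColor(n['image'],cv2.COLOR_RGB2BGR))
def rot(o):
    o=np.array(o,float)
    return o if o.shape==(3,3) else R.from_euler('xyz',o).as_matrix() if o.size==3 else R.from_quat(o).as_matrix()
def px2w(n,u,v,z):
    d=rot(n['orientation'])@np.linalg.inv(n['mtx'])@[u,v,1]; c=np.array(n['xyz'])
    return c+d*(z-c[2])/d[2]
def w2px(n,p):
    q=np.array(n['mtx'])@rot(n['orientation']).T@(np.array(p)-n['xyz']); return q[:2]/q[2]
E
python3 - <<'E'
from h import *
import pickle
for c in('top','scene'):
    n=grab_frame(c);save(n,f'pics/{c}0.png');pickle.dump(n,open(c+'.pkl','wb'));print(c,n['xyz'],n['orientation'],n['mtx'])
print(observe())
E
```

```text
top [ 0.2934417  -0.02903358  1.19922063] [-2.94961264  0.01228019 -1.60114839] [[465.60174813   0.         277.51689535]
 [  0.         465.60174813 202.61652881]
 [  0.           0.           1.        ]]
scene [-0.59170052  0.54322902  0.96956685] [-2.20170491e+00  1.73705029e-03 -2.05026449e+00] [[474.54502866   0.         283.44196031]
 [  0.         474.54502866 207.49277043]
 [  0.           0.           1.        ]]
{'clock': 0.1, 'qpos': array([ 1.1757916 ,  0.52197124, -0.03632089,  1.59990384,  0.02119496,
        1.02110611, -0.11279323]), 'qd': array([ 0.00154427, -0.00227679,  0.00025625, -0.00253077,  0.00016522,
       -0.00014117,  0.00116171]), 'joint_efforts': array([ 4.43472178e-03, -9.28490210e+01,  1.98425286e+00, -3.70532084e+01,
        1.81543396e-02,  5.44995884e-03,  1.00054147e-04]), 'position': array([ 0.19933603, -0.59208011,  0.24778975]), 'tool_rot': array([-3.14059117e+00,  6.80908257e-05,  3.24791393e-01]), 'force': array([-0.17568044, -0.04429642, -0.75464139]), 'moment': array([-0.10232871,  0.02195103, -0.02020852]), 'finger_force': 0.0, 'grip_width': 0.08562247433281109}
```

View pics/top0.png

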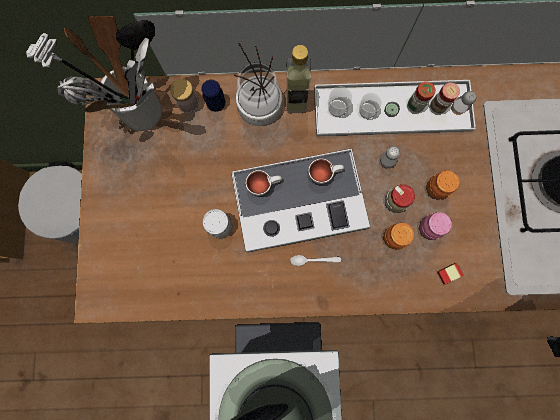

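View pics/scene0.png

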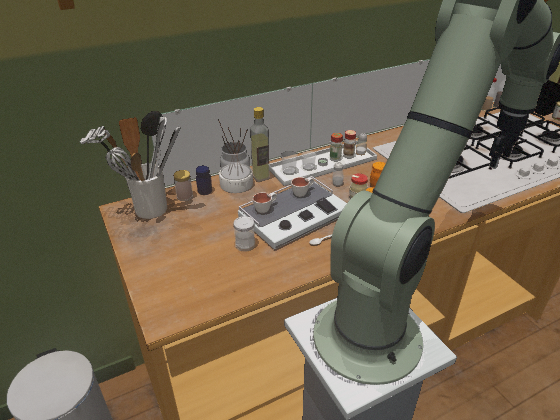

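The top view shows the warmer with the round key at about (271,228), the square key at (305,222) and the rocker at (338,215). The scene view agrees. I'll enlarge a crop to get precise pixels.

```bash
python3 - <<'E'
from h import *
im=cv2.imread('pics/top0.png')[140:260,225:385]
cv2.imwrite('pics/c1.png',cv2.resize(im,None,fx=5,fy=5,interpolation=cv2.INTER_CUBIC))
E
```

```text
(no output)
```

View pics/c1.png

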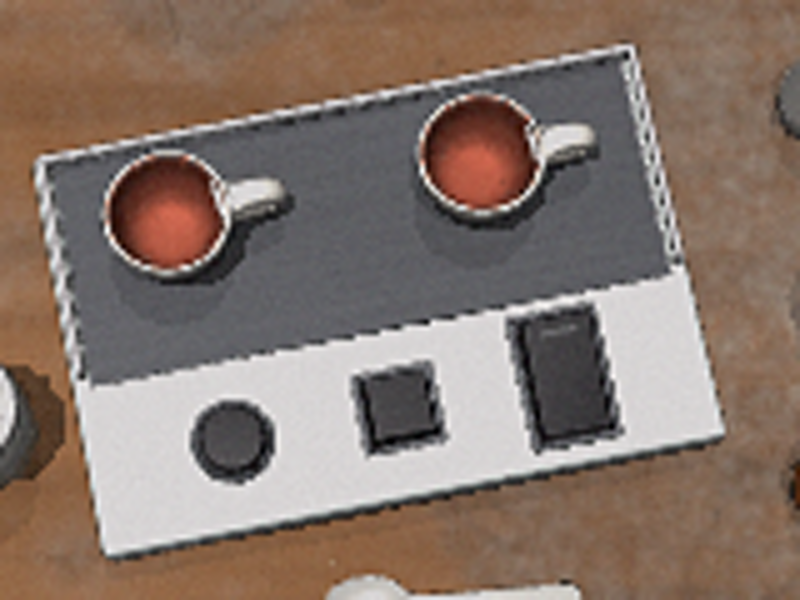

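```bash
python3 - <<'E'
from h import *
import pickle
n=pickle.load(open('top.pkl','rb'))
P=lambda u,v,z:px2w(n,225+(u+.5)/5-.5,140+(v+.5)/5-.5,z)
fl=P(106,553,.035);fr=P(722,435,.035)
print(fl,fr,np.linalg.norm(fl-fr))
y=fr-fl; yaw=np.arctan2(y[0],-y[1]);print('yaw',yaw)
r=P(233,439,.049);s=P(400,405,.049);k=P(565,376,.047)
print('round',r,'sq',s,'rocker',k,np.linalg.norm((r-s)[:2]),np.linalg.norm((k-s)[:2]))
d=k-r;yaw2=np.arctan2(d[0],-d[1]);print(yaw2)
ex=np.array([np.cos(yaw),np.sin(yaw)]);ey=np.array([-ex[1],ex[0]])
c=(fl+fr)[:2]/2+.105*ex
for i,nm in((1,'round'),(0,'sq'),(-1,'rock')): print(nm,c-.06*ex+i*.085*ey)
print('raised',k[:2]+.022*ex)
E
```

```text
[0.40155252 0.06132055 0.035     ] [ 0.45110212 -0.2498182   0.035     ] 0.31505948825156727
yaw 0.15792624243173511
round [ 0.45499847 -0.00405975  0.049     ] sq [ 0.46943337 -0.08788758  0.049     ] rocker [ 0.48175138 -0.17114794  0.047     ] 0.08506157806258692 0.08416662029525646
0.1587650024330333
round [ 0.45739932 -0.00322943]
sq [ 0.47076732 -0.08717165]
rock [ 0.48413532 -0.17111387]
raised [ 0.50347761 -0.16768798]
```

```bash
python3 -m crank '{"linear":[[0.56,0.8,0],[0.56,0.8,0],[0.56,0.8,0],[0.56,0.8,0],[0.56,0.8,0]],"delta_rot":[[0,0,-0.32],[0,0,-0.32],[0,0,-0.32],[0,0,-0.32],[0,0,-0.32]],"fingers":[-1,-1,-1,-1,-1]}' 20
```

```text
clock: 0.6
position: [0.3404, -0.3901, 0.2482]
tool_rot: [-3.141, -0.0, 0.158]
force: [1.3, -0.2, -0.8]
grip_width: 0.0125
finger_force: 0.0
```

```bash
python3 -m crank '{"linear":[[0.6,0.8,-0.2],[0.6,0.8,-0.2],[0.6,0.8,-0.2],[0.6,0.8,-0.2],[0.6,0.8,-0.2]],"delta_rot":[[0,0,0],[0,0,0],[0,0,0],[0,0,0],[0,0,0]],"fingers":[-1,-1,-1,-1,-1]}' && python3 -c "
from h import *
print(observe()['position'],observe()['qpos'])"
```

```text
clock: 1.1
position: [0.4873, -0.1944, 0.1988]
tool_rot: [-3.142, 0.0, 0.157]
force: [1.1, -0.7, 0.7]
grip_width: 0.0002
finger_force: 0.0
[ 0.48730096 -0.19444113  0.19884094] [ 0.36459197  0.42847757 -0.12867015  1.90875645  0.07373298  0.80891711
 -1.21730853]
```

```bash
python3 -m crank '{"linear":[[0.075,0.11,-0.1],[0.075,0.11,-0.3],[0.075,0.11,-0.42],[0.075,0.11,-0.42],[0.075,0.11,-0.42]],"delta_rot":[[0,0,0],[0,0,0],[0,0,0],[0,0,0],[0,0,0]],"fingers":[-1,-1,-1,-1,-1]}' && python3 -c "
from h import *
n=grab_frame('wrist')
p=observe()['position'];print(p,observe()['force'],n['xyz'])
tip=p-[0,0,.017]
im=cv2.cvtColor(n['image'],cv2.COLOR_RGB2BGR)
for q,c in((tip,(0,0,255)),((.505,-.1675,.052),(0,255,0)),((.470,-.0875,.049),(255,255,0)),((.456,-.0037,.049),(255,0,255))):
  uv=w2px(n,q);print(uv);cv2.drawMarker(im,tuple(int(round(a)) for a in uv),c,0,12,1)
cv2.imwrite('pics/w1.png',im)"
```

```text
clock: 1.6
position: [0.5053, -0.1688, 0.0948]
tool_rot: [-3.141, 0.001, 0.157]
force: [1.4, -0.0, 1.1]
grip_width: 0.0
finger_force: 0.0
[ 0.50581905 -0.1690754   0.09560835] [ 0.51124331 -0.72378083 -0.42605806] [ 0.57566797 -0.15765852  0.22022162]
[275.84559236 268.52199077]
[272.6205494  246.93331531]
[122.6577207  281.05477703]
[-28.06847628 282.1065669 ]
```

View pics/w1.png

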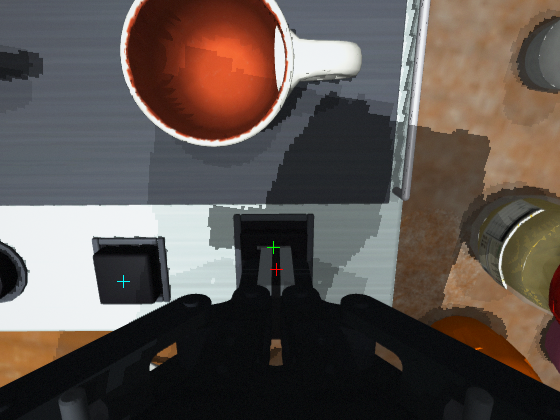

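The wrist view shows the rocker frame at (235–313, 215–300). The press point (273,247) is on its cup end, the fingers are over it, and the square key mark at (123,281) lies on its top. Next I'll press the rocker.

```bash
python3 -m crank '{"linear":[[0,0.004,-0.04],[0,0.004,-0.08],[0,0.004,-0.1],[0,0.004,-0.12],[0,0.004,-0.12]],"delta_rot":[[0,0,0],[0,0,0],[0,0,0],[0,0,0],[0,0,0]],"fingers":[-1,-1,-1,-1,-1]}'
python3 -m crank '{"linear":[[0,0,-0.008],[0,0,-0.016],[0,0,-0.016]],"delta_rot":[[0,0,0],[0,0,0],[0,0,0]],"fingers":[-1,-1,-1]}'
```

```text
clock: 2.15
position: [0.5053, -0.1677, 0.0638]
tool_rot: [-3.141, 0.0, 0.157]
force: [-0.1, -0.1, -0.2]
grip_width: -0.0003
finger_force: 0.0
clock: 2.45
position: [0.5055, -0.1678, 0.0614]
tool_rot: [3.141, -0.001, 0.157]
force: [-6.0, 2.7, 30.1]
grip_width: -0.0001
finger_force: 13.9
```

30 N at tip height 44 mm suggests the end stop. I'll lift and check by picture.

```bash
python3 -m crank '{"linear":[[0,0,0.08],[0,0,0.16],[-0.07,0.16,0.16],[-0.14,0.32,0.16],[-0.14,0.32,0.16]],"delta_rot":[[0,0,0],[0,0,0],[0,0,0],[0,0,0],[0,0,0]],"fingers":[-1,-1,-1,-1,-1]}' && python3 -c "
from h import *
n=grab_frame('wrist')
p=observe()['position'];print(p)
im=cv2.cvtColor(n['image'],cv2.COLOR_RGB2BGR)
for q,c in((p-[0,0,.017],(0,0,255)),((.470,-.0875,.049),(255,255,0)),((.456,-.0037,.049),(255,0,255))):
  uv=w2px(n,q);print(uv);cv2.drawMarker(im,tuple(int(round(a)) for a in uv),c,0,12,1)
cv2.imwrite('pics/w2.png',im)"
```

```text
clock: 2.95
position: [0.4683, -0.0833, 0.1004]
tool_rot: [-3.14, 0.001, 0.162]
force: [-1.0, -1.3, -0.2]
grip_width: 0.0001
finger_force: 0.0
[ 0.46948659 -0.0855912   0.10048524]
[280.53729479 267.13417063]
[283.21543442 239.03602278]
[131.71822071 239.27087546]
```

View pics/w2.png

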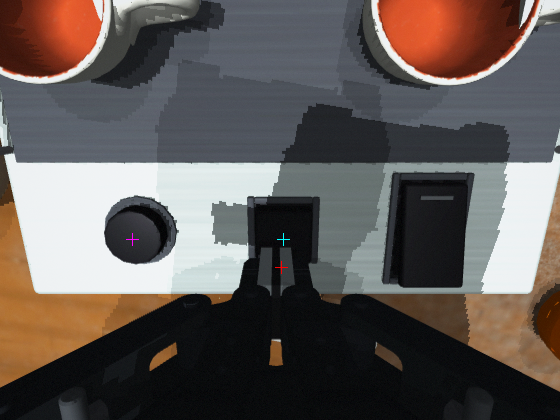

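The wrist view shows the rocker at (395–470, 178–287) with its near end now over the frame, i.e. tipped. The square key is under the fingers (248–318, 197–262), and the round key is up at (133,236). I'll check the rocker angle by projection.

```bash
python3 -c "
from h import *
n=grab_frame('wrist');a=.158
ex=np.array([np.cos(a),np.sin(a)]);ey=np.array([-ex[1],ex[0]])
k=np.array([.4828,-.1712])
for t in(.18,0.09,-.09,-.18):
  print(t,[w2px(n,[*(k+s*np.cos(t)*ex+w*ey),.048+s*np.sin(t)]).round(0) for s,w in((.03,.016),(.03,-.016),(-.03,.016),(-.03,-.016))])
print(observe()['position'])
im=cv2.cvtColor(n['image'],cv2.COLOR_RGB2BGR)[160:300,370:490]
cv2.imwrite('pics/c2.png',cv2.resize(cv2.convertScaleAbs(im,alpha=2,beta=20),None,fx=4,fy=4))"
```

```text
0.18 [array([410., 193.]), array([470., 193.]), array([392., 283.]), array([445., 283.])]
0.09 [array([408., 191.]), array([468., 191.]), array([393., 286.]), array([447., 286.])]
-0.09 [array([404., 188.]), array([462., 189.]), array([396., 291.]), array([451., 291.])]
-0.18 [array([402., 188.]), array([460., 188.]), array([398., 293.]), array([454., 293.])]
[ 0.47016713 -0.08709941  0.10048132]
```

View pics/c2.png

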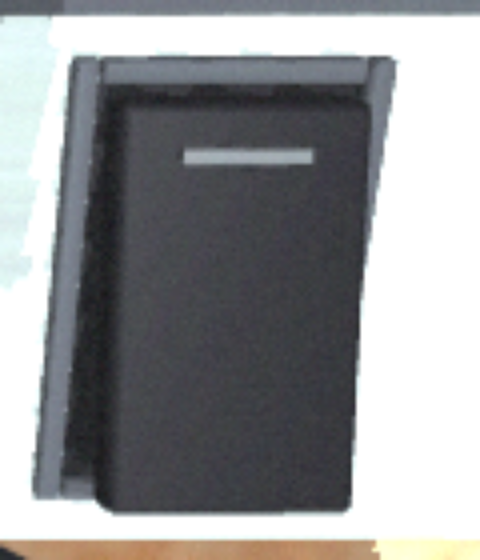

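The paddle corners (400,185), (462,186), (395,288) and (458,288) match the fully-on model. Next is the square key.

```bash
python3 -m crank '{"linear":[[0,0,-0.05],[0,0,-0.1],[0,0,-0.13],[0,0,-0.16],[0,0,-0.16]],"delta_rot":[[0,0,0],[0,0,0],[0,0,0],[0,0,0],[0,0,0]],"fingers":[-1,-1,-1,-1,-1]}'
python3 -m crank '{"linear":[[0,0,-0.008],[0,0,-0.014],[0,0,-0.014]],"delta_rot":[[0,0,0],[0,0,0],[0,0,0]],"fingers":[-1,-1,-1]}'
```

```text
clock: 3.55
position: [0.4699, -0.0882, 0.0593]
tool_rot: [-3.142, 0.001, 0.157]
force: [-0.8, 0.4, -1.1]
grip_width: -0.0
finger_force: 0.0
clock: 3.85
position: [0.4703, -0.0881, 0.0584]
tool_rot: [3.141, -0.0, 0.157]
force: [-16.4, 2.1, 67.1]
grip_width: -0.0004
finger_force: 33.3
```

Hard stop at 67 N with the tip at 41.4 mm, so the square key is down. Moving to the round key, with a picture on the way.

```bash
python3 -m crank '{"linear":[[0,0,0.08],[0,0,0.16],[-0.03,0.17,0.16],[-0.056,0.337,0.16],[-0.056,0.337,0.16]],"delta_rot":[[0,0,0],[0,0,0],[0,0,0],[0,0,0],[0,0,0]],"fingers":[-1,-1,-1,-1,-1]}' && python3 -c "
from h import *
n=grab_frame('wrist')
p=observe()['position'];print(p)
im=cv2.cvtColor(n['image'],cv2.COLOR_RGB2BGR)
for q,c in((p-[0,0,.017],(0,0,255)),((.456,-.0037,.049),(255,0,255))):
  uv=w2px(n,q);print(uv);cv2.drawMarker(im,tuple(int(round(a)) for a in uv),c,0,12,1)
cv2.imwrite('pics/w3.png',im)"
```

```text
clock: 4.35
position: [0.4558, 0.0014, 0.0966]
tool_rot: [-3.14, -0.0, 0.164]
force: [0.2, -1.1, -0.1]
grip_width: -0.0002
finger_force: 0.0
[ 0.4561147  -0.00113833  0.09651406]
[280.78738642 268.85676448]
[284.54910455 244.53945091]
```

View pics/w3.png

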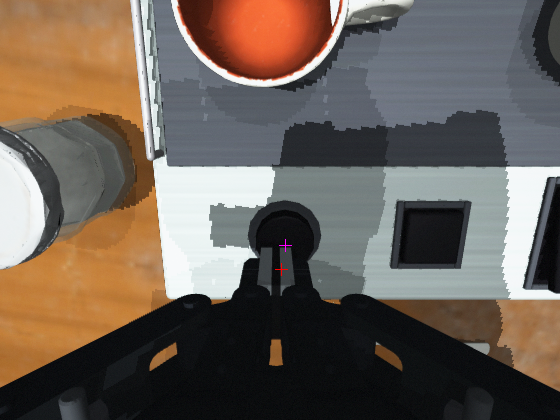

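The square key sits evenly low in its frame at (433,235), and the round key is under the fingertips at (284,240). Pressing it now.

```bash
python3 -m crank '{"linear":[[0,0,-0.05],[0,0,-0.09],[0,0,-0.12],[0,0,-0.146],[0,0,-0.146]],"delta_rot":[[0,0,0],[0,0,0],[0,0,0],[0,0,0],[0,0,0]],"fingers":[-1,-1,-1,-1,-1]}'
python3 -m crank '{"linear":[[0,0,-0.006],[0,0,-0.012],[0,0,-0.012]],"delta_rot":[[0,0,0],[0,0,0],[0,0,0]],"fingers":[-1,-1,-1]}'
```

```text
clock: 4.9
position: [0.4561, -0.004, 0.0595]
tool_rot: [3.141, 0.001, 0.156]
force: [0.3, 0.0, -0.1]
grip_width: -0.0003
finger_force: 0.0
clock: 5.2
position: [0.4564, -0.0038, 0.0586]
tool_rot: [3.141, -0.001, 0.157]
force: [-11.0, -1.3, 47.0]
grip_width: -0.0
finger_force: 24.0
```

Hard stop again, this time 47 N with the tip at 41.6 mm. I'll retreat up and back, then look.

```bash
python3 -m crank '{"linear":[[0,0,0.15],[0,0,0.3],[0,0,0.45],[-0.1,-0.2,0.5],[-0.1,-0.2,0.5]],"delta_rot":[[0,0,0],[0,0,0],[0,0,0],[0,0,0],[0,0,0]],"fingers":[-1,-1,-1,-1,-1]}' && python3 -c "
from h import *
save(grab_frame('wrist'),'pics/w4.png')"
```

```text
clock: 5.7
position: [0.4299, -0.057, 0.1837]
tool_rot: [3.14, -0.001, 0.153]
force: [-0.7, -0.1, -0.7]
grip_width: -0.0004
finger_force: 0.0
```

View pics/w4.png

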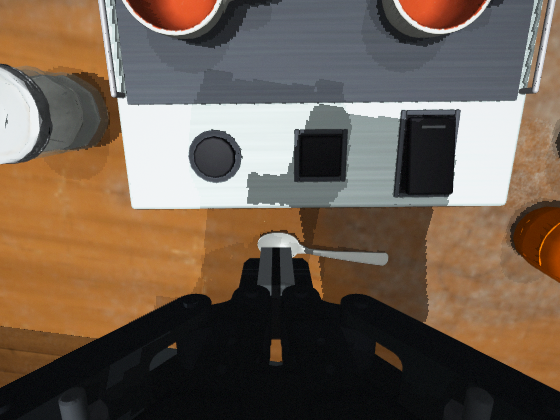

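The round key (215,156) and square key (321,155) are both centred low in their frames, and the rocker (430,153) is tipped on. The cups and spoon look undisturbed and the arm is clear.

```bash
python3 -c "
from workcell import bot
print(bot.job_done())"
```

```text
the job is handed in; nothing more can be done
None
```

I tipped the rocker over, then pressed the square key and the round key fully down, in that order, and handed the job in at about 6 s; the last picture shows all three down and the cups undisturbed.

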